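# Load a sample rack through the analyser's one-way gate and lock it in

### The job

Unlock the analyser's intake by turning its wing knob clockwise until it clicks over, which draws the stop bar out of the lane. Then stand the rack with the capped tubes in the lane at its flared end, before the gate, and push it along the lane through the sprung one-way gate, far enough that the gate springs shut behind it, and finally turn the knob back until it clicks into locked, so that the bar crosses the lane again, and let go of everything. Keep the rack upright and leave the empty rack and the tip box where they are.

Things in the scene. Friction and masses are not known exactly. Their poses are not given: they have to be found in the camera images.
- station: White bench analyser, fixed, 400 mm along y, 350 mm deep. Origin on the bench in the lane's middle under the gate; x points from the lane to the console (away from the robot at yaw 0), y along the lane, z up. All coordinates below (mm) are in this frame unless said otherwise. In front runs the open-topped steel lane (along y, centred on x=0), behind it rises a sloped console with the wing knob.
- lane_start (a point): Where the rack's underside centre is to stand before the gate: x=0, y=105, z=12 (lane floor, 12 above the bench). The lane's rails rise to z=26; clear width 38 (x -19 to 19) from y=0 to 135, then the mouth flares to about 55 at y=180. The rack's long side lies along y; it is then pushed towards -y.
- bay (a point): Rack's place beyond the gate: x=0, y=-112, z=12. The bay runs from the gate at y=0 to an end stop at y=-175, clear from x=-19 to 30, rails to z=26. The rack's centre must be past y=-95 for the gate to shut.
- knob_grip (a point): Point on the wing knob's axis, 34 above the panel: x=125, y=0, z=137. The panel slopes 35 deg up away from the robot (from x=75, z=60); the knob's axis is its normal (-0.574, 0, 0.819). Black straight wing 80 long, 16 thick, standing 8 to 52 above the panel on a 72 wide grey disc: pinch it across its thickness, tool along the axis. The point turns with the knob.
- knob (a joint): Knob angle, rad: 0 locked (start), 1.4 open, growing clockwise seen from outside. Wing's long direction, from 'straight up the slope', anticlockwise positive: 0.7 minus this value. Hump at 0.7: a spring resists (up to 0.25 N m) up to 0.7, then it clicks over to the other end by itself; released before 0.7 it springs back. Stops at 0 and 1.4.
- bolt (a joint): Stop bar driven by the knob, m: 0 = across the lane (locked), 0.070 = drawn back (open). Slides along x.
- bolt_tip (a point): Free end of the steel stop bar (12 wide, 14 high), which crosses the lane at y=35, z=52 and bars the rack; its end is at x=-20 when locked, x=50 when open. It slides in a grey housing at x=57 to 87, y=18 to 52, up to z=69.
- gate (a joint): One-way gate leaf, rad: 0 = shut across the lane, up to 1.5 as it is pushed towards -y; it cannot swing towards +y. A light spring (0.5 to 2 N at the tip) shuts it as soon as nothing holds it.
- gate_leaf (a point): Middle of the aluminium gate leaf: 36 long, 3 thick, from 15 to 35 above the bench; upright hinge at x=22, y=0. Pushed open, it reaches to y=-37 along the console side of the lane.
- rack: Loaded sample rack: grey block 30 mm wide (x), 110 mm long (y), 65 mm high, with five white-capped tubes in a row standing to 85 mm. Origin at the centre of its underside, z up. Both ends alike. 0.13 to 0.25 kg, loose. Held by its sides with the finger ends 30 mm or more above its foot, the fingers clear rails and gate.
- empty_rack: Bystander: a lower open grey rack without tubes, 30 x 110 x 40 mm, origin at the centre of its underside. It may stand in either of two places, the loaded rack in the other.
- tip_box: Bystander: white box with clear lid, 88 x 123 x 69 mm, origin at the centre of its underside.
Things that resemble listed ones, but are neither listed nor needed, are in the scene too. What is shaped like the rack but blue or red is not meant.

How it is judged:
By the outcome, as a careful person would: the job done as asked, in the order asked, and still so for the second after the job is handed in, with the robot touching nothing.
It also fails if it takes over 69 s, if anything falls off the work surface, if the arm or the gripper's body presses on something with over 40 N, if the wrist force passes 120 N, or if a joint passes its speed limit or range.

### The arm

A 6-joint arm with a two-finger parallel gripper is mounted at the origin on the work surface. World frame = base frame: x ahead of the robot, y to its left, z up, the work surface at z = 0. Lengths are in mm, angles in rad, forces in N, time in s.
With the tool pointing down it reaches from about 350 to 975 mm from the base axis. Payload 7.1 kg.
Tool frame: the origin (TCP) lies midway between the tips of the shut fingers; the grasp point (between the pads) lies pinch_z behind it (pinch_z is the distance from the TCP to the grasp point, in mm); z points along the fingers, y is the line along which they close (so a half turn about z gives the same grasp; the last joint's range is limited). The gripper opens to 88 mm and grips with 3 to 60 N. Pads are 20 mm wide; open, the fingers measure 115 mm over their backs; the gripper's body (75 mm by 178 mm) begins 61 mm behind the grasp point.
Start: joints at [-1.335, 0.423, 1.63, -0, 1.089, -0.019], TCP at [157.551, -604.799, 222.675] pointing down, gripper open.
Joint ranges: [-3, 3], [-0.9, 2.11], [0.09, 2.58], [-1.31, 4.45], [0.11, 2.69], [-2.54, 2.54]. Speed limits (rad/s): [2.39, 2.39, 3.01, 3.14, 3.14, 3.14].

### API

Orientations are given as a rotation vector (axis times angle).
In Python, from workcell import get_obs, get_image, close_job, pinch_z gives the robot as it stands.
- The arm moves only by the tool jog_arm, never from a script. Its argument "commands" is a list of rows, each a list of 3 entries, a list of its own where there are three numbers: the gripper command: -1 is shut, 1 is fully open, values between are in proportion, then the shift along the tool's x, y, z as a fraction of full scale, then the turn, a rotation vector about the tool's x, y, z as a fraction of full scale. In form: [[gripper, [tx, ty, tz], [rx, ry, rz]], ...]. A call has 1 to 10 rows; each row shifts and turns the commanded pose from where the row before left it, along the tool's axes as they then stand; what a row does not reach is not made up. Full scale, the value 1, is 0.1 m for a shift and 45 degrees for a turn. A row lasts 1/10 s, in which the tool goes at most 50 mm and 8.59 degrees, less where a joint would pass 70% of its speed; a pose out of reach is approached as far as the arm can. A call with a number of a shift or a turn outside -1 to 1 is refused whole. A call with a gripper value outside its range is refused whole. The fingers move at their own pace and stop on an object; the grip force is fixed at half the most. Time passes only in rows, so rows that do not move let the fingers close. It gives the time, the measured TCP pose, the force, the opening and the grip force at its end, in the units of the state.
- get_obs(): the state, without advancing time (a new reading comes with each control period).
- get_image(name): name is "scene" or "side" or "wrist"; returns a dict with "image" (400x640x3 uint8, blue, green, red), "z_map" (400x640 float32, mm along the optical axis (not along the pixel's ray), 0 where there is no reading), "intrinsics" (3x3 intrinsics, pixels), "eye" and "orientation" of the camera in the world; the wrist camera has in their place "mount" (4x4, takes a point from camera to tool coordinates, whose origin is the TCP and whose axes are the flange's). Camera axes: x right, y down, z forward; pixel columns grow to the right and rows downward; lengths in mm; the calibration is good to about 2 mm. A picture is of the moment at which its call begins: read the wrist's pose just before it.
- close_job(): hands the job in; it is judged then, once.
The state is a dict: "t": time; "qpos": joint angles; "qvel": joint speeds; "joint_torque": joint torques, N m; "ee_pos": TCP position; "orientation": TCP orientation; "ft_force": force on the tool from outside, world axes, zero at the start; "moment": the same for the moment, N m; "width": finger opening in mm; "grasp_force": force on a finger pad.
Only numpy, scipy, OpenCV 4.12 (cv2) and the standard library are available. Lean on these libraries where they do the work, as an engineer would, in place of code of your own. Each camera call takes 0.05 s, during which the arm holds its last target. There are 200 camera calls.

## Working session

There is one attempt and no reset: what is moved stays moved. The work goes in short steps, Python scripts to look and compute and a tool call to move; the robot and the scene stay as the last step left them, time stands still between calls to the robot, and variables do not carry over. Pictures are saved under pics/ and viewed, at most 10 in all, crops included, and the job is handed in when it is done.

Besides the shell and the picture viewer there is one more tool, called after "Emit:" in YAML: its name, and indented under it one key for each argument. jog_arm: Moves the arm, as the interface text tells. Its arguments: {"type":"object","properties":{"commands":{"type":"array","items":{"type":"array"}}},"required":["commands"]}

```bash
mkdir -p pics; cat > h.py <<'E'
import numpy as np, cv2
from scipy.spatial.transform import Rotation as R
from workcell import get_obs, get_image, pinch_z
def Rm(o):
    o=np.array(o,float)
    return o if o.shape==(3,3) else (R.from_rotvec(o).as_matrix() if o.size==3 else R.from_quat(o).as_matrix())
def cam(name):
    ob=get_obs(); im=get_image(name)
    if 'mount' in im:
        M=np.array(im['mount']); T=np.eye(4); T[:3,:3]=Rm(ob['orientation']); T[:3,3]=ob['ee_pos']; W=T@M
    else:
        W=np.eye(4); W[:3,:3]=Rm(im['orientation']); W[:3,3]=im['eye']
    return im,W
def cloud(im,W):
    z=im['z_map'].astype(float); K=np.array(im['intrinsics']); v,u=np.mgrid[:z.shape[0],:z.shape[1]]
    P=np.stack([(u-K[0,2])/K[0,0]*z,(v-K[1,2])/K[1,1]*z,z],-1)
    P=P@W[:3,:3].T+W[:3,3]; P[z==0]=np.nan
    return P
E
python3 - <<'E'
from h import *
o=get_obs(); print(o,pinch_z)
for n in('scene','side'):
    im,W=cam(n); cv2.imwrite(f'pics/{n}0.png',im['image']); print(n,W.round(3),im['intrinsics'],im['orientation'])
    np.savez(f'{n}0.npz',img=im['image'],P=cloud(im,W))
E
```

```text
{'t': 0.0, 'qpos': array([-1.33497459e+00,  4.23852612e-01,  1.63069226e+00, -1.90150605e-05,
        1.08858381e+00, -1.90489891e-02]), 'qvel': array([0.00052498, 0.00081615, 0.00033041, 0.00084236, 0.00190715,
       0.00033757]), 'joint_torque': array([-1.86892081e-03, -5.44624937e+01, -2.73665750e+01,  6.43539196e-02,
        2.28288188e-02, -1.00308598e-04]), 'ee_pos': array([ 157.43521284, -604.27068674,  221.89345437]), 'orientation': array([-3.11460318e+00, -3.99087188e-01,  2.87159222e-04]), 'ft_force': array([0.34841525, 0.3900068 , 0.31235557]), 'moment': array([ 0.00515646, -0.01343702, -0.00579001]), 'grasp_force': 0.0, 'width': 88.18476052904563} 18.700000000000003
scene [[ 1.080000e-01  5.670000e-01 -8.170000e-01  1.548101e+03]
 [ 9.940000e-01 -8.200000e-02  7.500000e-02 -1.054070e+02]
 [-2.500000e-02 -8.200000e-01 -5.720000e-01  8.723190e+02]
 [ 0.000000e+00  0.000000e+00  0.000000e+00  1.000000e+00]] [[437.33412911   0.         324.8333096 ]
 [  0.         437.33412911 199.69821184]
 [  0.           0.           1.        ]] [-1.73031878 -1.53255061  0.8258105 ]
side [[-8.740000e-01 -3.350000e-01  3.510000e-01  9.524000e+00]
 [-4.850000e-01  6.100000e-01 -6.260000e-01  8.139780e+02]
 [-5.000000e-03 -7.180000e-01 -6.960000e-01  1.022392e+03]
 [ 0.000000e+00  0.000000e+00  0.000000e+00  1.000000e+00]] [[388.49215989   0.         321.15523984]
 [  0.         388.49215989 192.60062597]
 [  0.           0.           1.        ]] [-0.67970568  2.63634917 -1.11393669]
```

View pics/scene0.png

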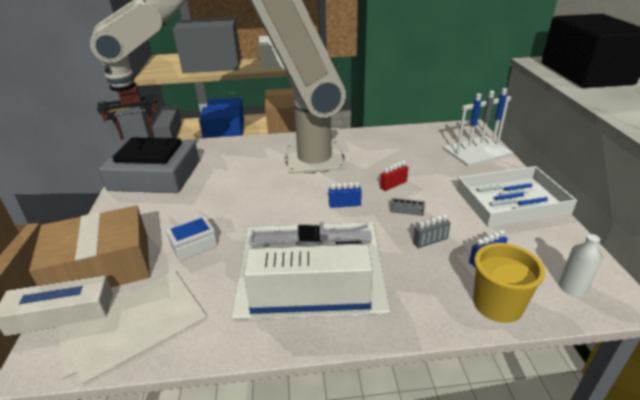

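View pics/side0.png

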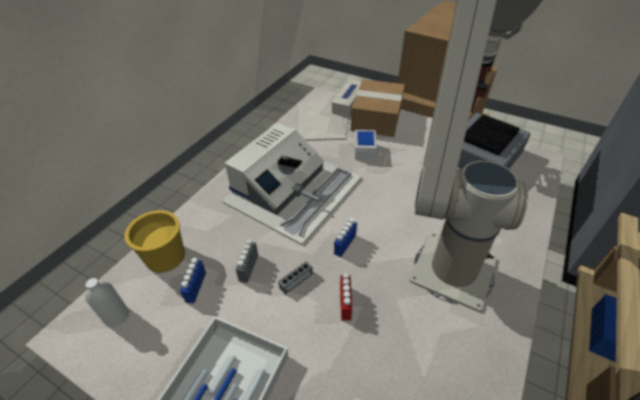

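The scene shows the rack candidates: blue ones at (345,195) and (488,245), a red one at (394,175), the low empty grey one at (407,206) and the tall grey one with white caps at (432,231), which matches the description. In the side view the grey capped rack is at (247,260), the empty one at (296,277), the station around (293,180) and the knob at (288,161).

```bash
python3 - <<'E'
from h import *
d={n:np.load(f'{n}0.npz') for n in('scene','side')}
def box(n,u0,u1,v0,v1):
    P=d[n]['P'][v0:v1,u0:u1].reshape(-1,3); I=d[n]['img'][v0:v1,u0:u1].reshape(-1,3).astype(int); return P,I
for nm,reg in(('rack',{'scene':(405,458,208,254),'side':(230,262,236,284)}),('empty',{'scene':(384,430,194,219),'side':(274,317,260,294)})):
    for n,b in reg.items():
        P,I=box(n,*b); m=P[:,2]>(52 if nm=='rack' else 25)
        Q=P[m]; r=cv2.minAreaRect(Q[:,:2].astype(np.float32)); print(nm,n,m.sum(),r,np.nanpercentile(Q[:,2],[5,50,95,99]))
# station: panel plane & outline from both
for n,b in(('side',(215,370,120,240)),('scene',(225,395,215,320))):
    P,I=box(n,*b); m=(P[:,2]>60); 
    Q=P[m]; r=cv2.minAreaRect(Q[:,:2].astype(np.float32)); print(n,'hi',m.sum(),r,np.percentile(Q[:,2],[50,95,99]))
    m=(P[:,2]>5)&(P[:,2]<20); Q=P[m]; r=cv2.minAreaRect(Q[:,:2].astype(np.float32)); print('plate',m.sum(),r)
    blk=(I.max(1)<45)&(P[:,2]>100); Q=P[blk]; print('black',blk.sum(),Q.mean(0),cv2.minAreaRect(Q[:,:2].astype(np.float32)))
a=cv2.resize(d['side']['img'][120:290,180:380],(800,680))[:600]
a=cv2.resize(d['side']['img'][125:287,200:370],None,fx=3.6,fy=3.6,interpolation=cv2.INTER_CUBIC); cv2.imwrite('pics/c1.png',a)
E
```

```text
rack scene 425 ((567.3858642578125, 300.7490539550781), (32.95063018798828, 112.64883422851562), 18.325511932373047) [53.80436842 66.31084582 85.36420301 86.9544345 ]
rack side 357 ((559.7839965820312, 301.9313659667969), (31.106285095214844, 112.94437408447266), 16.552724838256836) [55.01359791 66.23802119 85.4897221  86.74378067]
empty scene 232 ((409.1463928222656, 269.9102478027344), (111.26576232910156, 38.613250732421875), 68.211669921875) [32.92127822 39.01248132 42.41265911 43.24735082]
empty side 355 ((404.0113220214844, 271.0162658691406), (111.20851135253906, 33.21793746948242), 69.70909118652344) [34.61374822 39.55487071 42.69739408 43.83429905]
side hi 5365 ((624.4241333007812, -124.1363525390625), (484.6376953125, 748.3823852539062), 18.46642303466797) [118.30227335 157.8297108  159.70870698]
plate 4322 ((673.3019409179688, -180.770751953125), (560.5753173828125, 735.0457153320312), 21.660825729370117)
black 337 [651.41170176  -8.8345078  123.88495485] ((649.0543823242188, -13.342933654785156), (166.97744750976562, 52.91522216796875), 70.76205444335938)
scene hi 7805 ((657.75439453125, -72.04986572265625), (300.0235900878906, 317.3175964355469), 85.63823699951172) [143.44509715 158.98098114 160.41276615]
plate 3378 ((605.7818603515625, -90.71310424804688), (529.5474243164062, 432.8045349121094), 81.7332992553711)
black 288 [650.21794087 -69.37901105 139.61571319] ((646.2601928710938, -70.21007537841797), (78.47123718261719, 25.24113655090332), 45.26240539550781)
```

View pics/c1.png

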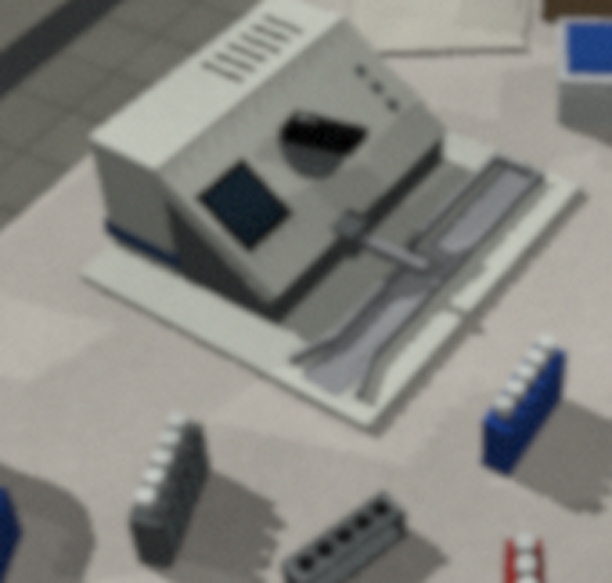

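The crop confirms the grey block with five white caps (rack at crop (170,490)), with the empty rack beside it at (345,540). The station's mouth faces the racks, the bar crosses the lane at crop (390,250), and the knob is at (322,135). Now I'll fit the station pose.

```bash
python3 - <<'E'
from h import *
for n in('side','scene'):
    D=np.load(f'{n}0.npz');P=D['P'];I=D['img'].astype(int)
    G=np.zeros(P.shape[:2],bool)
    reg=(np.hypot(P[...,0]-620,P[...,1]+65)<290)
    # panel plane via local iterations
    N0=np.array([-.574,0,.819])
    if n=='side':
        m=reg&(P[...,2]>75)&(P[...,2]<150)&(I.min(-1)>70)
        Q=P[m]; ok=np.ones(len(Q),bool)
        rng=np.random.default_rng(0);best=0
        for _ in range(400):
            a,b,c=Q[rng.choice(len(Q),3,False)]; nn=np.cross(b-a,c-a); l=np.linalg.norm(nn)
            if l<500: continue
            nn/=l; nn*=np.sign(nn[2])
            if nn@N0<.9: continue
            k=abs((Q-a)@nn)<2.5
            if k.sum()>best: best=k.sum(); ok=k
        c=Q[ok].mean(0); nn=np.linalg.svd(Q[ok]-c,full_matrices=False)[2][2]; nn*=np.sign(nn[2])
        print('panel',best,c,nn,'yaw deg',np.degrees(np.arctan2(-nn[1],-nn[0])))
        z=Q[ok]; 
        np.savez('panel.npz',c=c,n=nn)
    # top
    m=reg&(P[...,2]>140); k=cv2.connectedComponentsWithStats(m.astype(np.uint8))
    i=1+np.argmax(k[2][1:,4]); z=P[k[1]==i]; zz=np.median(z[z[:,2]>150][:,2]); z=z[abs(z[:,2]-zz)<5]
    print(n,'top',zz,cv2.minAreaRect(z[:,:2].astype(np.float32)))
    m=reg&(P[...,2]>4); m=cv2.morphologyEx(m.astype(np.uint8),cv2.MORPH_OPEN,np.ones((3,3)))
    k=cv2.connectedComponentsWithStats(m); i=1+np.argmax(k[2][1:,4]); z=P[k[1]==i]; print(n,'all',k[2][i],cv2.minAreaRect(z[:,:2].astype(np.float32)), np.histogram(z[:,2],[4,6,8,10,12,14,18,22,26,30]))
    b=reg&(I.max(-1)<60)&(P[...,2]>95); k=cv2.connectedComponentsWithStats(b.astype(np.uint8)); 
    for i in range(1,k[0]):
        if k[2][i,4]>25: z=P[k[1]==i]; print('blk',k[2][i],np.median(z,0),np.percentile(z[:,2],[5,95]))
E
```

```text
panel 1227 [662.28160201 -70.54062637 114.74869063] [-0.56641063  0.04423396  0.82293521] yaw deg -4.465462434538602
side top 155.94210654893845 ((756.4127807617188, -78.39271545410156), (301.1548156738281, 106.09088897705078), 85.68329620361328)
side all [ 223  123  138  121 9513] ((625.0784912109375, -79.93952941894531), (423.83111572265625, 371.8558654785156), 85.29966735839844) (array([  75,  184,  589, 1164,  922,  535,  182,  255,  180]), array([ 4,  6,  8, 10, 12, 14, 18, 22, 26, 30]))
blk [278 158  23  14 216] [633.60575996 -61.11054933 130.49363725] [103.89007772 157.2068367 ]
blk [256 171  23  22 258] [663.96445816  34.46544113 111.2413793 ] [ 96.48665351 127.48316668]
scene top 157.09882006646984 ((766.47021484375, -80.24824523925781), (299.6834411621094, 96.32992553710938), 85.33121490478516)
scene all [  231   221   159    98 12987] ((631.8294677734375, -69.63229370117188), (399.9371337890625, 376.1282653808594), 85.47325897216797) (array([  41,  105,  318,  939, 1138,  700,  215,  261,  251]), array([ 4,  6,  8, 10, 12, 14, 18, 22, 26, 30]))
blk [299 226  21  16 311] [652.29095589 -68.2551112  140.12715495] [116.82926934 162.10353634]
```

```bash
cat >> h.py <<'E'
def rows(p1,R1,g,step=38.,deg=7.5,p0=None,R0=None,show=True):
    """rows from commanded/measured pose to TCP p1,R1"""
    o=get_obs(); p0=np.array(o['ee_pos']) if p0 is None else p0; R0=Rm(o['orientation']) if R0 is None else R0
    rv=R.from_matrix(R0.T@R1).as_rotvec(); d=p1-p0
    n=int(max(np.ceil(np.linalg.norm(d)/step),np.ceil(np.degrees(np.linalg.norm(rv))/deg),1))
    out=[];p=p0.copy();Rc=R0.copy()
    for i in range(n):
        t=(Rc.T@((p1-p)/(n-i))/100).round(3); w=(R.from_matrix(Rc.T@R1).as_rotvec()/(n-i)/(np.pi/4)).round(3)
        p=p+Rc@t*100; Rc=Rc@R.from_rotvec(w*np.pi/4).as_matrix(); out.append([g,t.tolist(),w.tolist()])
    if show:
        print(n,'rows, total shift',np.linalg.norm(d).round(1),'end',p.round(1))
        for i in range(0,n,10): print(str(out[i:i+10]).replace(' ',''))
    return p,Rc
YAW=np.radians(-4.6); O=np.array([509.8,-56.9,0])
def S(): return R.from_euler('z',YAW).as_matrix()
def st(p): return O+S()@np.array(p,float)
def toolR(zd,yd):
    z=np.array(zd,float);z/=np.linalg.norm(z);y=np.array(yd,float);y-=z*(y@z);y/=np.linalg.norm(y)
    return np.stack([np.cross(y,z),y,z],1)
n_=np.array([-.5736,0,.8192]);u_=np.array([.8192,0,.5736]);ey=np.array([0,1.,0])
def knobR(a): # a: tool y angle deg from upslope toward +y
    a=np.radians(a); return S()@toolR(-n_,np.cos(a)*u_+np.sin(a)*ey)
def knobP(h): # TCP for grasp point h above knob_grip
    return st(np.array([125,0,137])+n_*(h-pinch_z))
E
python3 - <<'E'
from h import *
print(cam('wrist')[0]['mount'])
rows(knobP(130),knobR(-50),1)
E
```

```text
[[-1.27328370e-03 -9.68683493e-01 -2.48295527e-01  6.77772023e+01]
 [ 9.99999064e-01 -1.10894435e-03 -8.01731795e-04 -5.48477362e-01]
 [ 5.01278434e-04 -2.48296315e-01  9.68683998e-01 -1.61151181e+02]
 [ 0.00000000e+00  0.00000000e+00  0.00000000e+00  1.00000000e+00]]
18 rows, total shift 682.1 end [570.8 -61.8 228.2]
[[1,[0.298,-0.234,-0.003],[-0.022,0.038,-0.025]],[1,[0.303,-0.228,0.002],[-0.022,0.038,-0.025]],[1,[0.307,-0.222,0.007],[-0.021,0.038,-0.025]],[1,[0.311,-0.216,0.013],[-0.022,0.038,-0.025]],[1,[0.315,-0.21,0.018],[-0.021,0.038,-0.025]],[1,[0.318,-0.204,0.024],[-0.022,0.038,-0.025]],[1,[0.321,-0.199,0.03],[-0.021,0.038,-0.025]],[1,[0.324,-0.193,0.037],[-0.022,0.038,-0.025]],[1,[0.327,-0.187,0.043],[-0.021,0.038,-0.025]],[1,[0.329,-0.181,0.05],[-0.022,0.038,-0.025]]]
[[1,[0.331,-0.176,0.057],[-0.021,0.037,-0.025]],[1,[0.332,-0.17,0.064],[-0.022,0.038,-0.025]],[1,[0.334,-0.165,0.071],[-0.021,0.037,-0.025]],[1,[0.335,-0.16,0.078],[-0.022,0.038,-0.025]],[1,[0.335,-0.155,0.085],[-0.021,0.037,-0.025]],[1,[0.336,-0.149,0.092],[-0.022,0.038,-0.024]],[1,[0.336,-0.145,0.099],[-0.021,0.037,-0.025]],[1,[0.336,-0.139,0.107],[-0.022,0.038,-0.024]]]
```

Emit:
jog_arm:
  commands:
    - [1,[0.298,-0.234,-0.003],[-0.022,0.038,-0.025]]
    - [1,[0.303,-0.228,0.002],[-0.022,0.038,-0.025]]
    - [1,[0.307,-0.222,0.007],[-0.021,0.038,-0.025]]
    - [1,[0.311,-0.216,0.013],[-0.022,0.038,-0.025]]
    - [1,[0.315,-0.21,0.018],[-0.021,0.038,-0.025]]
    - [1,[0.318,-0.204,0.024],[-0.022,0.038,-0.025]]
    - [1,[0.321,-0.199,0.03],[-0.021,0.038,-0.025]]
    - [1,[0.324,-0.193,0.037],[-0.022,0.038,-0.025]]
    - [1,[0.327,-0.187,0.043],[-0.021,0.038,-0.025]]
    - [1,[0.329,-0.181,0.05],[-0.022,0.038,-0.025]]

```text
t: 1.15
ee_pos: [387.7, -302.1, 225.9]
orientation: [2.897, 0.669, 0.478]
ft_force: [0.7, -0.6, -0.4]
width: 87.7
grasp_force: 0.0
```

Emit:
jog_arm:
  commands:
    - [1,[0.331,-0.176,0.057],[-0.021,0.037,-0.025]]
    - [1,[0.332,-0.17,0.064],[-0.022,0.038,-0.025]]
    - [1,[0.334,-0.165,0.071],[-0.021,0.037,-0.025]]
    - [1,[0.335,-0.16,0.078],[-0.022,0.038,-0.025]]
    - [1,[0.335,-0.155,0.085],[-0.021,0.037,-0.025]]
    - [1,[0.336,-0.149,0.092],[-0.022,0.038,-0.024]]
    - [1,[0.336,-0.145,0.099],[-0.021,0.037,-0.025]]
    - [1,[0.336,-0.139,0.107],[-0.022,0.038,-0.024]]
    - [1,[0,0,0],[0,0,0]]
    - [1,[0,0,0],[0,0,0]]

```text
t: 2.15
ee_pos: [570.6, -61.3, 227.9]
orientation: [2.663, 0.853, 0.815]
ft_force: [0.3, -1.2, 0.1]
width: 87.7
grasp_force: 0.0
```

```bash
python3 - <<'E'
from h import *
o=get_obs(); print(o['t'],o['qpos'].round(3),o['ee_pos'],knobP(130), np.degrees(R.from_matrix(Rm(o['orientation']).T@knobR(-50)).magnitude()))
im,W=cam('wrist'); cv2.imwrite('pics/w1.png',im['image']); np.savez('w1.npz',img=im['image'],P=cloud(im,W))
E
```

```text
2.15 [-0.149  0.166  2.151  0.184  0.219  0.634] [570.64730242 -61.30776704 227.86493097] [570.76132162 -61.80483148 228.17696   ] 0.12255270227862565
```

View pics/w1.png

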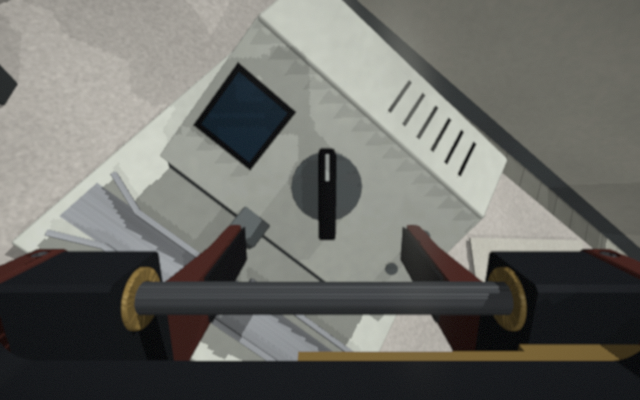

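The wrist view shows the wing upright at (327,195), aligned with the fingers, the disc around it, and the housing at (252,226). I'll measure the wing and refit the panel from here.

```bash
python3 - <<'E'
from h import *
D=np.load('w1.npz');P=D['P'];I=D['img'].astype(int)
L=lambda X:(X-O)@S()
hh=lambda X:(L(X)-np.array([75,0,60]))@n_   # height above panel
# panel from side patches
m=np.zeros(I.shape[:2],bool); m[60:260,170:480]=True
m&=(I.min(-1)>100)&(abs(hh(P))<15); Q=P[m]
for _ in range(4):
    c=Q.mean(0); nn=np.linalg.svd(Q-c,full_matrices=False)[2][2]; nn*=np.sign(nn[2]); Q=Q[abs((Q-c)@nn)<2]
print('panel',len(Q),nn,np.degrees(np.arctan2(-nn[1],-nn[0])),np.degrees(np.arccos(nn[2])),'h',hh(c))
m=np.zeros(I.shape[:2],bool); m[140:248,300:355]=True
h=hh(P); w=m&(h>40)&(I.max(-1)<120)
Q=P[w]; print('wing h',np.percentile(h[w],[5,50,95]), w.sum())
q=np.stack([L(Q)@u_,L(Q)@ey],1); r=cv2.minAreaRect(q.astype(np.float32)); print('wing rect(u,y)',r,'expected u',np.array([125,0,137])@u_)
d=m.copy(); d[145:235,285:370]=True; d&=(h>2)&(h<14)
g=(abs(h)<14)&(I.max(-1)<125)&(I.min(-1)>60); g[:140]=0;g[248:]=0;g[:,:280]=0;g[:,372:]=0
Q=P[g]; q=np.stack([L(Q)@u_,L(Q)@ey],1); print('disc h',np.median(h[g]),cv2.minEnclosingCircle(q.astype(np.float32)))
# console edges: slit line and ridge
top=(P[...,2]>150)&(P[...,2]<165)&(I.min(-1)>120); Q=P[top]; ql=L(Q); print('top',top.sum(),np.median(Q[:,2]),cv2.minAreaRect(Q[:,:2].astype(np.float32)),ql.min(0),ql.max(0))
E
```

```text
panel 27177 [-0.56918332  0.04584757  0.82093139] -4.6052177877851905 34.821861790688786 h -3.1095321999585703
wing h [46.51962292 48.65850076 49.96734984] 1549
wing rect(u,y) ((183.71719360351562, 0.043243408203125), (79.5340805053711, 15.793943405151367), 39.82923126220703) expected u 180.9832
disc h 4.838400423996908 ((158.99522399902344, 4.8447346687316895), 60.672264099121094)
top 18588 155.72415760424468 ((724.8797607421875, -74.286376953125), (299.3760070800781, 175.38352966308594), 85.46409606933594) [ 128.07753144 -149.68485581  150.00138291] [303.5565253  149.60389489 164.9803256 ]
```

```bash
sed -i 's/^YAW=.*/YAW=np.radians(-4.6); O=np.array([513.8,-57.2,0])/; s/np.array(\[125,0,137\])+n_/np.array([125,0,136])+n_/' h.py; python3 - <<'E'
from h import *
rows(knobP(0),knobR(-50),1,step=30)
E
```

```text
5 rows, total shift 133.2 end [649.1 -68.1 120.7]
[[1,[0.005,0.003,0.266],[0.0,0.0,0.0]],[1,[0.005,0.003,0.266],[0.0,0.0,0.0]],[1,[0.006,0.004,0.266],[0.0,0.0,0.0]],[1,[0.005,0.003,0.267],[0.0,0.0,0.001]],[1,[0.006,0.004,0.266],[0.0,0.001,0.0]]]
```

Emit:
jog_arm:
  commands:
    - [1,[0.005,0.003,0.266],[0,0,0]]
    - [1,[0.005,0.003,0.266],[0,0,0]]
    - [1,[0.006,0.004,0.266],[0,0,0]]
    - [1,[0.005,0.003,0.267],[0,0,0]]
    - [1,[0.006,0.004,0.266],[0,0,0]]
    - [1,[0,0,0],[0,0,0]]

```text
t: 2.8
ee_pos: [654.9, -74.3, 133.6]
orientation: [2.691, 0.861, 0.789]
ft_force: [1.1, 0.8, 0.2]
width: 87.5
grasp_force: 0.0
```

Emit:
jog_arm:
  commands:
    - [-1,[0,0,0],[0,0,0]]
    - [-1,[0,0,0],[0,0,0]]
    - [-1,[0,0,0],[0,0,0]]
    - [-1,[0,0,0],[0,0,0]]
    - [-1,[0,0,0],[0,0,0]]
    - [-1,[0,0,0],[0,0,0]]

```text
t: 3.4
ee_pos: [654.4, -72.2, 135.6]
orientation: [2.688, 0.864, 0.792]
ft_force: [0.0, -0.1, -0.1]
width: 43.5
grasp_force: 0.0
```

```bash
python3 - <<'E'
from h import *
o=get_obs(); print(o['qpos'].round(3),o['ee_pos'])
Rc=Rm(o['orientation']); print(np.degrees(R.from_matrix(Rc.T@knobR(-50)).as_rotvec()), Rc.T@(knobP(0)-o['ee_pos']))
E
```

```text
[-0.152  0.448  2.016  0.494  0.109  0.32 ] [654.36816068 -72.23358951 135.5552729 ]
[-1.48927483  0.7259534   0.0334662 ] [ -7.53737373 -11.03945467   9.36171576]
```

```bash
cat > kin.py <<'E'
from h import *
from scipy.optimize import least_squares
C=np.array([[0,-1,0],[1,0,0],[0,0,1.]])
def fkR(q): return (R.from_euler('z',q[0])*R.from_euler('y',q[1]+q[2])*R.from_euler('z',q[3])*R.from_euler('y',q[4])*R.from_euler('z',q[5])).as_matrix()@C
def fk(q,k):
    a,h,L1,L2,Lt,e=k; Rr=fkR(q); B=R.from_euler('z',q[0]).as_matrix()
    s=lambda t:np.array([np.sin(t),0,np.cos(t)]); c=lambda t:np.array([np.cos(t),0,-np.sin(t)])
    return B@(np.array([a,0,h])+L1*s(q[1])+L2*s(q[1]+q[2])+e*c(q[1]+q[2]))+Lt*Rr[:,2], Rr
E
python3 - <<'E'
from kin import *
o=get_obs()
data=[([-1.33497459,.423852612,1.63069226,0,1.08858381,-.019049],[157.435,-604.27,221.893]),([-0.149,0.166,2.151,0.184,0.219,0.634],[570.647,-61.308,227.865]),(o['qpos'],o['ee_pos'])]
print(np.degrees(R.from_matrix(fkR(o['qpos']).T@Rm(o['orientation'])).as_rotvec()), np.degrees(R.from_matrix(fkR(data[0][0]).T@Rm([-3.11460318,-.399087,.000287])).as_rotvec()))
f=lambda k:np.r_[np.concatenate([fk(q,k)[0]-p for q,p in data]),[1e-2*k[0],1e-2*k[5],1e-2*(k[2]-425)]]
s=least_squares(f,[0,300,425,400,250,0]); print(s.x.round(1),s.fun.round(2))
E
```

```text
[ 2.09436703e-14  9.27762155e-15 -1.19415505e-14] [ 1.91919884e-05 -9.59109791e-04 -4.97616105e-04]
[-85.6 446.7 625.1 588.7 393.2 146.5] [-11.66  -2.37  -2.18   0.62  -8.64   5.85  -2.6   -7.3   -3.67  -0.86
   1.47   2.  ]
```

```bash
cat >> h.py <<'E'
def kpose(q,h=0,tau=6.,base=-90):
    """TCP pose gripping wing at knob angle q (tool y = wing dir + base deg), h back along the tool"""
    phi=.7-q; w=np.cos(phi)*u_+np.sin(phi)*ey; t=np.deg2rad(tau); z=-n_*np.cos(t)-w*np.sin(t)
    y=np.cross(n_,w)*np.sign(base)
    Rr=S()@toolR(z,y); return st([125,0,136])+Rr[:,2]*(pinch_z-h), Rr
E
python3 - <<'E'
from h import *
p0=knobR(-50);p,Rr=kpose(0); print(np.degrees(R.from_matrix(p0.T@Rr).as_rotvec()))
rows(p,Rr,1,step=5)
E
```

```text
[-5.44874293e-03 -5.99986784e+00 -1.03970474e-01]
4 rows, total shift 17.3 end [647.7 -69.3 119.9]
[[1,[-0.024,-0.028,0.023],[-0.008,-0.029,0.0]],[1,[-0.023,-0.028,0.024],[-0.008,-0.029,0.0]],[1,[-0.023,-0.028,0.024],[-0.009,-0.03,0.0]],[1,[-0.022,-0.027,0.024],[-0.008,-0.029,0.0]]]
```

Emit:
jog_arm:
  commands:
    - [1,[0,0,0],[0,0,0]]
    - [1,[0,0,0],[0,0,0]]
    - [1,[0,0,0],[0,0,0]]
    - [1,[-0.024,-0.028,0.023],[-0.008,-0.029,0]]
    - [1,[-0.023,-0.028,0.024],[-0.008,-0.029,0]]
    - [1,[-0.023,-0.028,0.024],[-0.009,-0.03,0]]
    - [1,[-0.022,-0.027,0.024],[-0.008,-0.029,0]]
    - [1,[0,0,0],[0,0,0]]

```text
t: 4.2
ee_pos: [648.2, -69.0, 120.9]
orientation: [2.682, 0.834, 0.682]
ft_force: [-0.6, 0.3, -0.6]
width: 87.9
grasp_force: 0.0
```

```bash
python3 - <<'E'
from h import *
o=get_obs(); print(o['t'],o['qpos'].round(3),o['ee_pos'],o['width'])
p,Rr=kpose(0);Rc=Rm(o['orientation']); print(np.degrees(R.from_matrix(Rc.T@Rr).as_rotvec()), Rc.T@(p-o['ee_pos']))
E
```

```text
4.2 [-0.103  0.467  2.005 -0.322  0.141  1.171] [648.23648333 -68.99855892 120.88533053] 87.94346692083464
[-0.33472444 -0.60563695  0.08405421] [-0.874509   -0.41216816  0.5967623 ]
```

Emit:
jog_arm:
  commands:
    - [-1,[-0.009,-0.004,0.006],[-0.006,-0.013,0.002]]
    - [-1,[0,0,0],[0,0,0]]
    - [-1,[0,0,0],[0,0,0]]
    - [-1,[0,0,0],[0,0,0]]
    - [-1,[0,0,0],[0,0,0]]
    - [-1,[0,0,0],[0,0,0]]
    - [-1,[0,0,0],[0,0,0]]
    - [-1,[0,0,0],[0,0,0]]
    - [-1,[0,0,0],[0,0,0]]
    - [-1,[0,0,0],[0,0,0]]

```text
t: 5.2
ee_pos: [647.7, -69.8, 120.3]
orientation: [2.68, 0.825, 0.67]
ft_force: [0.5, -0.3, 0.5]
width: 16.0
grasp_force: 30.0
```

```bash
python3 - <<'E'
from h import *
o=get_obs(); print(o['qpos'].round(3),o['ee_pos'],o['width'],o['grasp_force'])
p,Rr=kpose(0);Rc=Rm(o['orientation']); print(np.degrees(R.from_matrix(Rc.T@Rr).as_rotvec()), Rc.T@(p-o['ee_pos']))
rows(*kpose(1.4),-1,p0=p,R0=Rr,deg=5.5)
E
```

```text
[-0.098  0.468  2.003 -0.393  0.15   1.248] [647.74692563 -69.75783412 120.31772245] 16.034982643647485 29.996855556964874
[-0.03787031 -0.04441786 -0.07689271] [ 0.13102715 -0.5881859   0.27765879]
15 rows, total shift 2.5 end [647.9 -66.7 119.9]
[[-1,[0.001,-0.001,-0.0],[0.012,-0.0,0.118]],[-1,[0.001,-0.001,-0.0],[0.012,-0.0,0.118]],[-1,[0.001,-0.002,-0.0],[0.012,-0.0,0.118]],[-1,[0.001,-0.002,-0.0],[0.013,-0.0,0.118]],[-1,[0.0,-0.002,-0.0],[0.012,-0.0,0.118]],[-1,[0.0,-0.002,-0.0],[0.013,-0.0,0.118]],[-1,[0.0,-0.002,-0.0],[0.012,-0.0,0.118]],[-1,[0.0,-0.002,-0.0],[0.012,-0.0,0.118]],[-1,[0.0,-0.001,-0.0],[0.013,-0.0,0.118]],[-1,[-0.0,-0.002,-0.0],[0.012,-0.0,0.118]]]
[[-1,[-0.0,-0.001,-0.0],[0.013,-0.0,0.119]],[-1,[-0.0,-0.002,-0.0],[0.012,-0.0,0.118]],[-1,[-0.001,-0.001,-0.0],[0.013,-0.0,0.119]],[-1,[-0.001,-0.001,-0.0],[0.012,-0.0,0.118]],[-1,[-0.0,-0.002,-0.0],[0.013,-0.001,0.119]]]
```

Emit:
jog_arm:
  commands:
    - [-1,[0.001,-0.001,0],[0.012,0,0.118]]
    - [-1,[0.001,-0.001,0],[0.012,0,0.118]]
    - [-1,[0.001,-0.002,0],[0.012,0,0.118]]
    - [-1,[0.001,-0.002,0],[0.012,0,0.118]]
    - [-1,[0,-0.002,0],[0.012,0,0.118]]
    - [-1,[0,-0.002,0],[0.012,0,0.118]]
    - [-1,[0,-0.002,0],[0.012,0,0.118]]

```text
t: 5.9
ee_pos: [647.5, -68.4, 120.0]
orientation: [3.006, -0.059, 0.777]
ft_force: [-0.9, -1.0, 0.2]
width: 15.6
grasp_force: 30.0
```

```bash
python3 - <<'E'
from h import *
o=get_obs(); print(o['qpos'].round(3),o['ft_force'],o['moment'],o['width'])
p,Rr=kpose(1.4*7/15);Rc=Rm(o['orientation']); print(np.degrees(R.from_matrix(Rc.T@Rr).as_rotvec()), Rc.T@(p-o['ee_pos']))
E
```

```text
[-0.133  0.467  1.989  0.112  0.18   1.372] [-0.94198123 -1.00253717  0.2157    ] [0.06169565 0.28875255 0.1492473 ] 15.636178607539495
[ 0.03655494 -0.02298385 -0.21848199] [-0.24005796 -0.32806295  0.30517789]
```

Tracking is very good with low forces, so I'll finish the turn.

Emit:
jog_arm:
  commands:
    - [-1,[0,-0.002,0],[0.012,0,0.118]]
    - [-1,[0,-0.001,0],[0.012,0,0.118]]
    - [-1,[0,-0.002,0],[0.012,0,0.118]]
    - [-1,[0,-0.001,0],[0.013,0,0.119]]
    - [-1,[0,-0.002,0],[0.012,0,0.118]]
    - [-1,[-0.001,-0.001,0],[0.013,0,0.119]]
    - [-1,[-0.001,-0.001,0],[0.012,0,0.118]]
    - [-1,[0,-0.002,0],[0.013,0,0.119]]
    - [-1,[0,0,0],[0,0,0]]

```text
t: 6.8
ee_pos: [648.0, -66.9, 120.3]
orientation: [-2.631, 1.053, -0.706]
ft_force: [1.1, 2.7, 0.2]
width: 16.0
grasp_force: 30.0
```

```bash
python3 - <<'E'
from h import *
o=get_obs(); print(o['qpos'].round(3),o['ft_force'],o['moment'],o['width'])
p,Rr=kpose(1.4);Rc=Rm(o['orientation']); print(np.degrees(R.from_matrix(Rc.T@Rr).as_rotvec()), Rc.T@(p-o['ee_pos']))
E
```

```text
[-0.176  0.47   2.001  0.666  0.186  1.529] [1.12840371 2.7258125  0.22264315] [0.60588132 0.06059571 0.47116211] 15.999475537493643
[-0.0022341  -0.07396628 -0.10223529] [-0.2951283   0.0326808   0.31570626]
```

```bash
python3 - <<'E'
from h import *
p,Rr=kpose(1.4); a=rows(*kpose(1.4,120),1,p0=p,R0=Rr,step=30)
c,s=np.cos(np.radians(17.4)),np.sin(np.radians(17.4))
rows(np.array([563,295,240.]),toolR([0,0,-1],[c,s,0]),1,p0=a[0],R0=a[1],step=40,deg=7)
E
```

```text
5 rows, total shift 120.0 end [586.9 -69.9 223.2]
[[1,[-0.0,0.0,-0.24],[0.0,0.0,0.0]],[1,[-0.0,0.0,-0.24],[0.0,0.0,0.0]],[1,[-0.0,0.0,-0.24],[0.0,0.0,0.0]],[1,[-0.0,0.0,-0.24],[0.0,0.0,0.0]],[1,[-0.0,-0.0,-0.24],[0.0,0.0,0.0]]]
22 rows, total shift 366.1 end [563. 295. 240.]
[[1,[-0.119,-0.116,-0.008],[0.02,-0.037,-0.148]],[1,[-0.105,-0.129,-0.002],[0.02,-0.037,-0.148]],[1,[-0.089,-0.14,0.002],[0.02,-0.037,-0.148]],[1,[-0.072,-0.15,0.007],[0.02,-0.036,-0.148]],[1,[-0.054,-0.157,0.011],[0.02,-0.036,-0.148]],[1,[-0.035,-0.162,0.015],[0.02,-0.036,-0.148]],[1,[-0.016,-0.165,0.018],[0.02,-0.036,-0.148]],[1,[0.004,-0.165,0.021],[0.02,-0.036,-0.148]],[1,[0.023,-0.163,0.023],[0.02,-0.036,-0.148]],[1,[0.043,-0.159,0.025],[0.02,-0.036,-0.148]]]
[[1,[0.062,-0.152,0.026],[0.02,-0.036,-0.148]],[1,[0.08,-0.144,0.026],[0.021,-0.036,-0.147]],[1,[0.096,-0.133,0.026],[0.021,-0.037,-0.148]],[1,[0.112,-0.121,0.025],[0.02,-0.037,-0.147]],[1,[0.126,-0.106,0.024],[0.021,-0.036,-0.148]],[1,[0.138,-0.091,0.021],[0.02,-0.037,-0.147]],[1,[0.148,-0.074,0.019],[0.021,-0.036,-0.148]],[1,[0.156,-0.056,0.015],[0.02,-0.037,-0.147]],[1,[0.162,-0.037,0.011],[0.021,-0.036,-0.148]],[1,[0.165,-0.018,0.007],[0.02,-0.037,-0.147]]]
[[1,[0.166,0.001,0.003],[0.021,-0.036,-0.148]],[1,[0.165,0.021,-0.002],[0.02,-0.037,-0.147]]]
```

Emit:
jog_arm:
  commands:
    - [1,[0,0,0],[0,0,0]]
    - [1,[0,0,0],[0,0,0]]
    - [1,[0,0,0],[0,0,0]]
    - [1,[0,0,-0.24],[0,0,0]]
    - [1,[0,0,-0.24],[0,0,0]]
    - [1,[0,0,-0.24],[0,0,0]]
    - [1,[0,0,-0.24],[0,0,0]]
    - [1,[0,0,-0.24],[0,0,0]]

```text
t: 7.6
ee_pos: [586.1, -70.4, 224.2]
orientation: [-2.632, 1.052, -0.707]
ft_force: [0.1, 0.5, 0.0]
width: 76.2
grasp_force: 0.0
```

```bash
python3 - <<'E'
from h import *
o=get_obs();p,Rr=kpose(1.4,120);Rc=Rm(o['orientation']); print(np.degrees(R.from_matrix(Rc.T@Rr).as_rotvec()), Rc.T@(p-o['ee_pos']),o['qpos'].round(2),o['width'])
im,W=cam('wrist'); P=cloud(im,W); np.savez('w2.npz',img=im['image'],P=P); cv2.imwrite('pics/w2.png',im['image'])
im,W=cam('side'); cv2.imwrite('pics/s2.png',cv2.resize(im['image'][125:225,215:365],None,fx=3,fy=3))
E
```

```text
[ 0.0459937  -0.11494979 -0.05396215] [-0.18006301 -0.40623368  1.2644175 ] [-0.21  0.21  2.07  0.37  0.37  1.81] 76.1775357756745
```

View pics/w2.png

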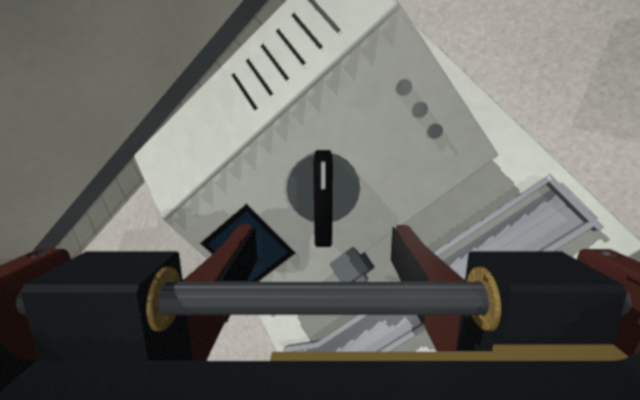

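The wing stayed at 1.4 (vertical at (322,197)) and the bar is drawn back into its housing at (352,265). Next is the rack.

Emit:
jog_arm:
  commands:
    - [1,[-0.119,-0.116,-0.008],[0.02,-0.037,-0.148]]
    - [1,[-0.105,-0.129,-0.002],[0.02,-0.037,-0.148]]
    - [1,[-0.089,-0.14,0.002],[0.02,-0.037,-0.148]]
    - [1,[-0.072,-0.15,0.007],[0.02,-0.036,-0.148]]
    - [1,[-0.054,-0.157,0.011],[0.02,-0.036,-0.148]]
    - [1,[-0.035,-0.162,0.015],[0.02,-0.036,-0.148]]
    - [1,[-0.016,-0.165,0.018],[0.02,-0.036,-0.148]]
    - [1,[0.004,-0.165,0.021],[0.02,-0.036,-0.148]]
    - [1,[0.023,-0.163,0.023],[0.02,-0.036,-0.148]]
    - [1,[0.043,-0.159,0.025],[0.02,-0.036,-0.148]]

```text
t: 8.7
ee_pos: [576.3, 96.3, 230.2]
orientation: [-2.872, -0.689, -0.493]
ft_force: [-0.2, -0.2, -0.2]
width: 88.1
grasp_force: 0.0
```

Emit:
jog_arm:
  commands:
    - [1,[0.062,-0.152,0.026],[0.02,-0.036,-0.148]]
    - [1,[0.08,-0.144,0.026],[0.021,-0.036,-0.147]]
    - [1,[0.096,-0.133,0.026],[0.021,-0.037,-0.148]]
    - [1,[0.112,-0.121,0.025],[0.02,-0.037,-0.147]]
    - [1,[0.126,-0.106,0.024],[0.021,-0.036,-0.148]]
    - [1,[0.138,-0.091,0.021],[0.02,-0.037,-0.147]]
    - [1,[0.148,-0.074,0.019],[0.021,-0.036,-0.148]]
    - [1,[0.156,-0.056,0.015],[0.02,-0.037,-0.147]]
    - [1,[0.162,-0.037,0.011],[0.021,-0.036,-0.148]]
    - [1,[0.165,-0.018,0.007],[0.02,-0.037,-0.147]]

```text
t: 9.7
ee_pos: [565.9, 262.5, 237.4]
orientation: [-2.118, -2.283, -0.091]
ft_force: [0.3, -1.0, 0.4]
width: 88.1
grasp_force: 0.0
```

Emit:
jog_arm:
  commands:
    - [1,[0.166,0.001,0.003],[0.021,-0.036,-0.148]]
    - [1,[0.165,0.021,-0.002],[0.02,-0.037,-0.147]]
    - [1,[0,0,0],[0,0,0]]
    - [1,[0,0,0],[0,0,0]]

```text
t: 10.1
ee_pos: [563.5, 295.0, 238.8]
orientation: [1.863, 2.529, -0.001]
ft_force: [-0.6, 0.2, 1.1]
width: 88.1
grasp_force: 0.0
```

```bash
python3 - <<'E'
from h import *
o=get_obs(); print(o['t'],o['ee_pos'],o['qpos'].round(2),Rm(o['orientation'])[:,2].round(3))
im,W=cam('wrist'); P=cloud(im,W); np.savez('w3.npz',img=im['image'],P=P); cv2.imwrite('pics/w3.png',im['image'])
m=(np.hypot(P[...,0]-563,P[...,1]-301)<85)&(P[...,2]>58)&(P[...,2]<95)
k=cv2.connectedComponentsWithStats(m.astype(np.uint8))
for i in range(1,k[0]):
    if k[2][i,4]>200: Q=P[k[1]==i]; print(k[2][i],cv2.minAreaRect(Q[:,:2].astype(np.float32)),np.percentile(Q[:,2],[5,50,95]))
g=m&(P[...,2]<69); Q=P[g]; print('block top',cv2.minAreaRect(Q[:,:2].astype(np.float32)))
I=im['image'].astype(int); c=m&(P[...,2]>78); k=cv2.connectedComponentsWithStats(c.astype(np.uint8))
for i in range(1,k[0]):
    if k[2][i,4]>40: print('cap',k[3][i].round(),P[k[1]==i].mean(0).round(1))
E
```

```text
10.1 [563.45620357 295.0042166  238.82627183] [ 0.46  0.42  1.59 -0.    1.13  0.16] [ 0.    -0.001 -1.   ]
[ 315  126   28   98 2633] ((566.9219970703125, 304.2244873046875), (29.98259925842285, 109.55857849121094), 17.791765213012695) [62.86880179 64.85047127 84.87947198]
block top ((566.9219970703125, 304.2244873046875), (29.98259925842285, 109.55857849121094), 17.791765213012695)
cap [329. 141.] [554.8 342.5  84. ]
cap [329. 161.] [560.5 323.5  83.9]
cap [329. 179.] [566.7 304.7  83.8]
cap [329. 198.] [572.7 286.   83.8]
cap [329. 215.] [578.6 267.   83.6]
```

View pics/w3.png

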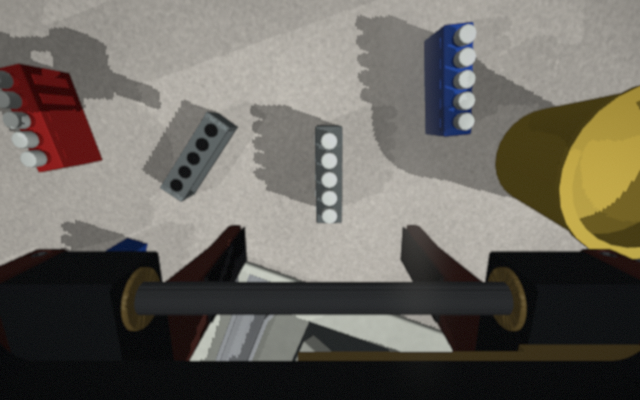

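The wrist view shows the capped grey rack at (329,180), standing free between the fingers; the empty rack (200,150) and the blue one (450,80) are clear of it. Descend and grip.

```bash
python3 - <<'E'
from h import *
c,s=np.cos(np.radians(17.8)),np.sin(np.radians(17.8)); RR=toolR([0,0,-1],[c,s,0])
a=rows(np.array([566.9,304.3,120]),RR,1,step=40)
a=rows(np.array([566.9,304.3,37]),RR,1,step=28,p0=a[0],R0=a[1])
E
```

```text
3 rows, total shift 119.5 end [566.9 304.3 120. ]
[[1,[0.029,0.021,0.397],[-0.0,0.0,-0.005]],[1,[0.028,0.021,0.397],[-0.0,0.001,-0.004]],[1,[0.028,0.02,0.397],[-0.0,0.0,-0.005]]]
3 rows, total shift 83.0 end [566.9 304.3  37. ]
[[1,[0.0,0.0,0.277],[-0.0,0.0,0.0]],[1,[0.0,0.0,0.276],[-0.0,0.0,0.0]],[1,[0.0,0.0,0.277],[-0.0,0.0,0.0]]]
```

Emit:
jog_arm:
  commands:
    - [1,[0.029,0.021,0.397],[0,0,-0.005]]
    - [1,[0.028,0.021,0.397],[0,0.001,-0.004]]
    - [1,[0.028,0.02,0.397],[0,0,-0.005]]
    - [1,[0,0,0.277],[0,0,0]]
    - [1,[0,0,0.276],[0,0,0]]
    - [1,[0,0,0.277],[0,0,0]]
    - [1,[0,0,0],[0,0,0]]
    - [-1,[0,0,0],[0,0,0]]
    - [-1,[0,0,0],[0,0,0]]
    - [-1,[0,0,0],[0,0,0]]

```text
t: 11.15
ee_pos: [568.5, 305.0, 39.9]
orientation: [1.848, 2.538, 0.005]
ft_force: [-0.1, 0.1, 0.1]
width: 67.5
grasp_force: 0.0
```

Emit:
jog_arm:
  commands:
    - [-1,[0,0,0],[0,0,0]]
    - [-1,[0,0,0],[0,0,0]]
    - [-1,[0,0,0],[0,0,0]]
    - [-1,[0,0,0],[0,0,0]]
    - [-1,[0,0,0],[0,0,0]]
    - [-1,[0,0,0],[0,0,0]]

```text
t: 11.75
ee_pos: [567.2, 304.6, 38.0]
orientation: [1.848, 2.539, 0.001]
ft_force: [-0.9, 0.3, 1.6]
width: 30.0
grasp_force: 29.9
```

```bash
cat >> h.py <<'E'
RS=lambda: S()@toolR([0,0,-1],[1,0,0])
E
python3 - <<'E'
from h import *
o=get_obs(); p=np.array(o['ee_pos']);Rc=Rm(o['orientation']); print(p,o['width'],o['grasp_force'],np.degrees(np.arctan2(Rc[1,1],Rc[0,1])))
a=rows(p+[0,0,115],Rc,-1,step=30)
b=st([0,105,0])+[0,0,p[2]+70]
a=rows(b,RS(),-1,step=35,deg=5,p0=a[0],R0=a[1])
rows(st([0,105,0])+[0,0,p[2]+25],RS(),-1,step=25,p0=a[0],R0=a[1])
E
```

```text
[567.20375221 304.64243139  38.00191046] 29.985561579503273 29.92137908935547 17.90508805070613
4 rows, total shift 115.0 end [567.2 304.7 153. ]
[[-1,[-0.0,0.0,-0.287],[0.0,0.0,0.0]],[-1,[-0.0,0.0,-0.288],[0.0,0.0,0.0]],[-1,[-0.0,0.0,-0.287],[0.0,0.0,0.0]],[-1,[-0.0,0.001,-0.288],[0.0,0.0,0.0]]]
8 rows, total shift 265.0 end [522.2  47.5 108. ]
[[-1,[-0.289,-0.152,0.056],[0.0,0.0,0.063]],[-1,[-0.296,-0.138,0.056],[0.0,0.0,0.062]],[-1,[-0.302,-0.123,0.056],[0.0,0.0,0.063]],[-1,[-0.308,-0.108,0.056],[0.0,0.0,0.062]],[-1,[-0.313,-0.093,0.056],[0.0,0.0,0.063]],[-1,[-0.317,-0.078,0.057],[0.0,0.0,0.062]],[-1,[-0.32,-0.062,0.056],[0.001,0.0,0.063]],[-1,[-0.323,-0.047,0.057],[0.0,0.0,0.062]]]
2 rows, total shift 45.0 end [522.2  47.5  63. ]
[[-1,[-0.0,0.0,0.225],[0.0,0.0,0.0]],[-1,[-0.0,0.0,0.225],[0.0,0.0,0.0]]]
```

Emit:
jog_arm:
  commands:
    - [-1,[0,0,-0.15],[0,0,0]]
    - [-1,[0,0,-0.287],[0,0,0]]
    - [-1,[0,0,-0.287],[0,0,0]]
    - [-1,[0,0,-0.287],[0,0,0]]
    - [-1,[0,0,-0.138],[0,0,0]]

```text
t: 12.25
ee_pos: [568.4, 305.3, 156.4]
orientation: [1.847, 2.538, 0.007]
ft_force: [-0.5, -0.8, -1.8]
width: 29.9
grasp_force: 29.9
```

Emit:
jog_arm:
  commands:
    - [-1,[-0.289,-0.152,0.056],[0,0,0.063]]
    - [-1,[-0.296,-0.138,0.056],[0,0,0.062]]
    - [-1,[-0.302,-0.123,0.056],[0,0,0.063]]
    - [-1,[-0.308,-0.108,0.056],[0,0,0.062]]
    - [-1,[-0.313,-0.093,0.056],[0,0,0.063]]
    - [-1,[-0.317,-0.078,0.057],[0,0,0.062]]
    - [-1,[-0.32,-0.062,0.056],[0,0,0.063]]
    - [-1,[-0.323,-0.047,0.057],[0,0,0.062]]
    - [-1,[0,0,0],[0,0,0]]
    - [-1,[0,0,0],[0,0,0]]

```text
t: 13.25
ee_pos: [522.2, 47.0, 107.9]
orientation: [2.31, 2.129, 0.001]
ft_force: [0.2, 0.0, -2.6]
width: 29.9
grasp_force: 29.9
```

```bash
python3 - <<'E'
from h import *
o=get_obs(); p=np.array(o['ee_pos']);Rc=Rm(o['orientation']); print(p,o['width'],st([0,105,108]),np.degrees(R.from_matrix(Rc.T@RS()).as_rotvec()))
im,W=cam('wrist'); cv2.imwrite('pics/w4.png',im['image'])
def rails(P,nm):
    q=(P-O)@S()
    for y0,y1 in((-160,-120),(-90,-50),(60,90),(95,130)):
        m=(q[...,1]>y0)&(q[...,1]<y1)&(abs(q[...,0])<45)
        f=m&(q[...,2]>20)&(q[...,2]<32); fl=m&(q[...,2]>7)&(q[...,2]<17)
        h=np.histogram(q[f][:,0],np.arange(-44,46,4))[0]; print(nm,y0,'rail hist',h.tolist(),'railz',np.median(q[f][:,2]) if f.any() else 0,'floor x',np.percentile(q[fl][:,0],[1,99]).round(1) if fl.any() else 0)
for nm in('w1','w2','side0','scene0'):
    rails(np.load(nm+'.npz')['P'],nm)
rails(cloud(im,W),'now')
E
```

```text
[522.16292212  47.03623655 107.88144385] 29.945118035790248 [522.22088705  47.46178224 108.        ] [ 0.04864849 -0.01259597 -0.06864796]
w1 -160 rail hist [0, 0, 0, 0, 0, 0, 0, 0, 0, 0, 0, 0, 0, 0, 0, 0, 0, 0, 53, 85, 0, 0] railz 24.951804423369563 floor x [12.8 44.8]
w1 -90 rail hist [0, 0, 0, 0, 25, 97, 26, 0, 0, 0, 0, 0, 0, 0, 0, 0, 0, 0, 37, 38, 0, 0] railz 24.907783380373356 floor x [-36.   29.4]
w1 60 rail hist [0, 0, 0, 0, 0, 0, 0, 0, 0, 0, 0, 0, 0, 0, 0, 45, 115, 16, 0, 0, 0, 0] railz 24.979168193350855 floor x [-15.8  44.3]
w1 95 rail hist [0, 0, 0, 0, 0, 18, 7, 0, 0, 0, 0, 0, 0, 0, 0, 56, 142, 19, 0, 0, 0, 0] railz 24.934073799623857 floor x [-17.6  44.4]
w2 -160 rail hist [0, 0, 0, 0, 38, 161, 59, 0, 0, 0, 0, 0, 0, 0, 0, 0, 0, 0, 106, 156, 0, 0] railz 24.76135982395456 floor x [-39.   44.2]
w2 -90 rail hist [0, 0, 0, 0, 0, 0, 0, 0, 0, 0, 0, 0, 0, 0, 0, 0, 0, 0, 87, 136, 0, 0] railz 24.883117983972564 floor x [-1.5 44.7]
w2 60 rail hist [0, 0, 0, 0, 2, 26, 13, 0, 0, 0, 0, 0, 0, 0, 0, 33, 72, 9, 0, 0, 0, 0] railz 24.905379317374635 floor x [-19.8  29.1]
w2 95 rail hist [0,
[... 941 characters left out ...]
t [0, 0, 0, 0, 1, 14, 5, 0, 0, 0, 0, 0, 0, 0, 0, 4, 15, 7, 0, 0, 0, 0] railz 24.462317785321655 floor x [-44.4   3.3]
scene0 95 rail hist [0, 0, 0, 2, 6, 15, 8, 0, 0, 0, 0, 0, 0, 0, 0, 4, 16, 10, 0, 0, 0, 0] railz 24.96062063090005 floor x [-44.4  20. ]
now -160 rail hist [0, 0, 0, 0, 0, 0, 0, 0, 0, 0, 0, 0, 0, 0, 0, 0, 0, 0, 0, 0, 0, 0] railz 0 floor x 0
now -90 rail hist [0, 0, 0, 0, 0, 0, 0, 0, 0, 0, 0, 0, 0, 0, 0, 0, 0, 0, 0, 0, 0, 0] railz 0 floor x [-35.6  41.7]
now 60 rail hist [0, 0, 0, 0, 0, 0, 0, 0, 0, 0, 0, 0, 0, 0, 0, 0, 0, 0, 0, 0, 0, 0] railz 0 floor x [-44.8  44.8]
now 95 rail hist [0, 0, 0, 0, 0, 0, 0, 0, 0, 0, 0, 0, 0, 0, 0, 0, 0, 0, 0, 0, 0, 0] railz 0 floor x [-44.7  44.7]
```

View pics/w4.png

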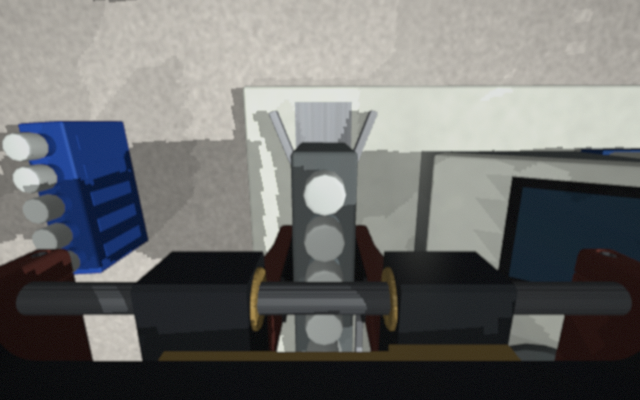

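The rack is centred between the flare's edges (280 and 370 at row 120, rack mid 324), and the rails measured at ±21.5 confirm the lane axis. The blue rack at (85,200) is clear. Lowering.

Emit:
jog_arm:
  commands:
    - [-1,[0,0,0.2],[0,0,0]]
    - [-1,[0,0,0.2],[0,0,0]]
    - [-1,[0,0,0.1],[0,0,0]]
    - [-1,[0,0,0.05],[0,0,0]]
    - [-1,[0,0,0.02],[0,0,0]]
    - [-1,[0,0,0],[0,0,0]]
    - [-1,[0,0,0],[0,0,0]]

```text
t: 14.0
ee_pos: [522.9, 47.6, 51.5]
orientation: [2.307, 2.13, 0.003]
ft_force: [-0.3, -0.5, -2.1]
width: 29.9
grasp_force: 29.9
```

Emit:
jog_arm:
  commands:
    - [-1,[0,0,0.008],[0,0,0]]
    - [-1,[0,0,0],[0,0,0]]
    - [-1,[0,0,0],[0,0,0]]

```text
t: 14.3
ee_pos: [522.5, 47.4, 50.3]
orientation: [2.308, 2.13, 0.002]
ft_force: [0.2, 0.4, -2.5]
width: 29.8
grasp_force: 29.9
```

Release partly so it stands on its own, then regrip.

Emit:
jog_arm:
  commands:
    - [-0.1,[0,0,0],[0,0,0]]
    - [-0.1,[0,0,0],[0,0,0]]
    - [-0.1,[0,0,0],[0,0,0]]
    - [-1,[0,0,0],[0,0,0]]
    - [-1,[0,0,0],[0,0,0]]
    - [-1,[0,0,0],[0,0,0]]
    - [-1,[0,0,0],[0,0,0]]

```text
t: 15.0
ee_pos: [522.3, 47.5, 50.1]
orientation: [2.308, 2.13, 0.001]
ft_force: [-0.1, 0.1, 0.5]
width: 29.4
grasp_force: 30.0
```

```bash
python3 - <<'E'
from h import *
o=get_obs(); p=np.array(o['ee_pos']);Rc=Rm(o['orientation']); print(p,(p-O)@S(),o['width'],o['grasp_force'],o['ft_force'])
rows(st([0,-112,0])+[0,0,p[2]+.3],RS(),-1,step=15)
E
```

```text
[522.29196546  47.47850981  50.09030164] [6.95079224e-02 1.05022374e+02 5.00903016e+01] 29.441713363006215 29.969210922718048 [-0.09595714  0.10197228  0.53666615]
15 rows, total shift 217.0 end [ 504.8 -168.8   50.4]
[[-1,[-0.145,-0.0,-0.0],[0.0,-0.0,0.0]],[-1,[-0.145,-0.0,-0.0],[0.0,-0.0,0.0]],[-1,[-0.145,-0.0,-0.0],[0.0,-0.0,0.0]],[-1,[-0.145,-0.0,-0.0],[0.0,-0.0,0.0]],[-1,[-0.145,-0.0,-0.0],[0.0,-0.0,0.0]],[-1,[-0.145,-0.0,-0.0],[0.0,-0.0,0.0]],[-1,[-0.144,-0.0,-0.0],[0.0,-0.0,0.0]],[-1,[-0.145,-0.0,-0.0],[0.0,-0.0,0.0]],[-1,[-0.144,-0.0,-0.0],[0.0,-0.0,0.0]],[-1,[-0.145,-0.0,-0.001],[0.0,-0.0,0.0]]]
[[-1,[-0.144,-0.0,-0.0],[0.0,-0.0,0.0]],[-1,[-0.145,-0.0,-0.001],[0.0,-0.0,0.0]],[-1,[-0.144,-0.0,-0.0],[0.0,-0.0,0.0]],[-1,[-0.145,-0.0,-0.001],[0.001,-0.0,0.0]],[-1,[-0.144,-0.001,-0.0],[0.0,-0.0,0.0]]]
```

The rack now stands on its own in the lane. Sliding it while gripped would bring the 178 mm hand close to the knob wing (hand x≤89 at z≥130, wing end about x=85–90). So I'll release it and push from behind with shut fingers, hand turned 90°.

```bash
python3 - <<'E'
from h import *
a=rows(st([0,105,150]),RS(),1,step=30)
RP=S()@toolR([0,0,-1],[0,-1,0])
a=rows(st([0,195,130]),RP,-1,p0=a[0],R0=a[1],deg=8)
a=rows(st([0,195,48]),RP,-1,p0=a[0],R0=a[1],step=28)
E
```

```text
4 rows, total shift 99.9 end [522.2  47.5 150. ]
[[1,[-0.0,0.0,-0.25],[0.0,-0.0,0.0]],[1,[-0.0,0.0,-0.25],[0.0,-0.0,0.0]],[1,[-0.0,0.0,-0.25],[0.001,-0.0,0.0]],[1,[-0.0,0.0,-0.249],[0.0,-0.0,0.0]]]
12 rows, total shift 92.2 end [529.4 137.1 130. ]
[[-1,[0.075,0.0,0.017],[0.0,-0.0,0.167]],[-1,[0.074,-0.01,0.017],[0.0,-0.0,0.167]],[-1,[0.072,-0.019,0.017],[0.0,-0.0,0.167]],[-1,[0.069,-0.029,0.017],[0.0,-0.0,0.167]],[-1,[0.065,-0.038,0.016],[0.0,-0.0,0.167]],[-1,[0.06,-0.046,0.017],[0.0,-0.0,0.166]],[-1,[0.053,-0.053,0.016],[0.0,-0.0,0.167]],[-1,[0.046,-0.059,0.017],[0.0,-0.0,0.166]],[-1,[0.037,-0.065,0.016],[0.0,-0.0,0.167]],[-1,[0.029,-0.069,0.017],[0.0,-0.0,0.166]]]
[[-1,[0.019,-0.073,0.016],[-0.0,-0.0,0.167]],[-1,[0.01,-0.074,0.017],[-0.0,-0.0,0.166]]]
3 rows, total shift 82.0 end [529.4 137.1  48. ]
[[-1,[-0.0,-0.0,0.273],[-0.0,-0.0,0.0]],[-1,[-0.0,-0.0,0.273],[-0.0,-0.0,0.0]],[-1,[-0.0,-0.0,0.274],[-0.0,-0.0,0.0]]]
```

Emit:
jog_arm:
  commands:
    - [0.3,[0,0,0],[0,0,0]]
    - [0.3,[0,0,0],[0,0,0]]
    - [0.3,[0,0,0],[0,0,0]]
    - [0.3,[0,0,0],[0,0,0]]
    - [0.3,[0,0,-0.15],[0,0,0]]
    - [0.3,[0,0,-0.25],[0,0,0]]
    - [0.3,[0,0,-0.25],[0,0,0]]
    - [0.3,[0,0,-0.25],[0,0,0]]
    - [0.3,[0,0,-0.1],[0,0,0]]
    - [0.3,[0,0,0],[0,0,0]]

```text
t: 16.0
ee_pos: [523.1, 47.6, 151.3]
orientation: [2.307, 2.129, 0.005]
ft_force: [-1.0, -0.0, 0.1]
width: 57.2
grasp_force: 0.0
```

Emit:
jog_arm:
  commands:
    - [-1,[0.075,0,0.017],[0,0,0.167]]
    - [-1,[0.074,-0.01,0.017],[0,0,0.167]]
    - [-1,[0.072,-0.019,0.017],[0,0,0.167]]
    - [-1,[0.069,-0.029,0.017],[0,0,0.167]]
    - [-1,[0.065,-0.038,0.016],[0,0,0.167]]
    - [-1,[0.06,-0.046,0.017],[0,0,0.166]]
    - [-1,[0.053,-0.053,0.016],[0,0,0.167]]
    - [-1,[0.046,-0.059,0.017],[0,0,0.166]]
    - [-1,[0.037,-0.065,0.016],[0,0,0.167]]
    - [-1,[0.029,-0.069,0.017],[0,0,0.166]]

```text
t: 17.0
ee_pos: [527.3, 122.3, 131.6]
orientation: [3.129, 0.276, -0.002]
ft_force: [-0.0, 0.2, -0.2]
width: 0.4
grasp_force: 0.0
```

Emit:
jog_arm:
  commands:
    - [-1,[0.019,-0.073,0.016],[0,0,0.167]]
    - [-1,[0.01,-0.074,0.017],[0,0,0.166]]
    - [-1,[0,0,0],[0,0,0]]

```text
t: 17.3
ee_pos: [528.5, 137.5, 128.4]
orientation: [3.138, -0.126, -0.002]
ft_force: [0.3, -0.8, 0.6]
width: 0.4
grasp_force: 0.0
```

```bash
python3 - <<'E'
from h import *
o=get_obs(); p=np.array(o['ee_pos']);Rc=Rm(o['orientation']); RP=S()@toolR([0,0,-1],[0,-1,0])
print((p-O)@S(),o['width'],np.degrees(R.from_matrix(Rc.T@RP).as_rotvec()),o['qpos'].round(2))
im,W=cam('wrist'); P=cloud(im,W);q=(P-O)@S()
m=(abs(q[...,0])<40)&(q[...,1]>20)&(q[...,1]<180)&(q[...,2]>70)&(q[...,2]<82);Q=q[m]; print(m.sum(),cv2.minAreaRect(Q[:,:2].astype(np.float32)) if m.sum()>50 else 0)
im,W=cam('side'); P=cloud(im,W);q=(P-O)@S()
m=(abs(q[...,0])<40)&(q[...,1]>20)&(q[...,1]<180)&(q[...,2]>70)&(q[...,2]<100);Q=q[m]; print(m.sum(),cv2.minAreaRect(Q[:,:2].astype(np.float32)) if m.sum()>50 else 0)
a=rows(st([0,195,48]),RP,-1,step=28)
rows(st([0,-43,48]),RP,-1,p0=a[0],R0=a[1],step=15)
E
```

```text
[ -0.95620977 195.24673544 128.35551096] 0.3800065981059364 [ 0.03563468  0.0733324  -0.014341  ] [ 0.23  0.44  1.87 -0.    0.83  1.88]
3092 ((-0.00910186767578125, 105.47270202636719), (109.56513977050781, 29.838903427124023), 89.9172134399414)
250 ((-6.826959609985352, 104.47087097167969), (108.99834442138672, 32.32271194458008), 88.80988311767578)
3 rows, total shift 80.9 end [529.5 137.2  48. ]
[[-1,[0.003,-0.001,0.27],[0.0,0.0,0.002]],[-1,[0.002,-0.001,0.27],[0.0,0.0,0.002]],[-1,[0.003,-0.002,0.269],[0.001,0.001,0.001]]]
16 rows, total shift 238.0 end [ 510.3 -100.    48. ]
[[-1,[-0.0,0.149,-0.0],[-0.0,-0.0,0.0]],[-1,[-0.0,0.149,-0.0],[-0.0,-0.0,0.0]],[-1,[-0.0,0.149,-0.0],[-0.0,-0.0,0.0]],[-1,[-0.0,0.149,-0.0],[-0.0,-0.0,0.0]],[-1,[-0.0,0.149,-0.0],[-0.0,-0.0,0.0]],[-1,[-0.0,0.149,-0.0],[-0.0,-0.0,0.0]],[-1,[-0.0,0.149,-0.0],[-0.0,-0.0,0.0]],[-1,[-0.0,0.149,-0.0],[-0.0,-0.0,0.0]],[-1,[-0.0,0.149,-0.0],[-0.0,-0.0,0.0]],[-1,[-0.0,0.148,-0.0],[-0.0,-0.0,0.0]]]
[[-1,[-0.0,0.149,-0.0],[-0.0,-0.0,0.0]],[-1,[-0.0,0.148,-0.0],[-0.0,-0.0,0.0]],[-1,[-0.0,0.149,-0.0],[-0.0,-0.0,0.0]],[-1,[-0.0,0.148,-0.0],[-0.0,-0.0,0.0]],[-1,[-0.0,0.149,-0.0],[-0.0,-0.0,0.0]],[-1,[-0.001,0.148,-0.0],[-0.0,-0.0,0.0]]]
```

Emit:
jog_arm:
  commands:
    - [-1,[0.003,-0.001,0.27],[0,0,0.002]]
    - [-1,[0.002,-0.001,0.27],[0,0,0.002]]
    - [-1,[0.003,-0.002,0.269],[0,0,0.001]]
    - [-1,[0,0,0],[0,0,0]]
    - [-1,[0,0.06,0],[0,0,0]]
    - [-1,[0,0.06,0],[0,0,0]]
    - [-1,[0,0.06,0],[0,0,0]]
    - [-1,[0,0.08,0],[0,0,0]]
    - [-1,[0,0.1,0],[0,0,0]]
    - [-1,[0,0.1,0],[0,0,0]]

```text
t: 18.4
ee_pos: [527.5, 91.3, 50.2]
orientation: [-3.138, 0.132, -0.006]
ft_force: [-0.1, 5.9, 5.5]
width: 0.5
grasp_force: 3.3
```

Emit:
jog_arm:
  commands:
    - [-1,[0,0.1,0],[0,0,0]]
    - [-1,[0,0.1,0],[0,0,0]]
    - [-1,[0,0.1,0],[0,0,0]]
    - [-1,[0,0.1,0],[0,0,0]]
    - [-1,[0,0.1,0],[0,0,0]]
    - [-1,[0,0.1,0],[0,0,0]]
    - [-1,[0,0.1,0],[0,0,0]]

```text
t: 19.1
ee_pos: [521.4, 21.9, 50.1]
orientation: [-3.137, 0.133, -0.005]
ft_force: [-0.2, 8.4, 7.0]
width: 0.0
grasp_force: 4.7
```

```bash
cat > chk.py <<'E'
from h import *
o=get_obs(); p=np.array(o['ee_pos']); print(o['t'],(p-O)@S(),o['ft_force'].round(1))
for n in('side','wrist','scene'):
    im,W=cam(n); P=cloud(im,W);q=(P-O)@S()
    m=(abs(q[...,0])<32)&(q[...,1]>-190)&(q[...,1]<180)&(q[...,2]>68)&(q[...,2]<84)
    k=cv2.connectedComponentsWithStats(m.astype(np.uint8))
    for i in range(1,k[0]):
        if k[2][i,4]>40: print(n,k[2][i],[np.round(v,1) for v in cv2.minAreaRect(q[k[1]==i][:,:2].astype(np.float32))])
    cv2.imwrite(f'pics/chk_{n}.png',im['image'])
E
python3 chk.py
```

```text
19.1 [ 1.25759229 79.49028683 50.09062522] [-0.2  8.4  7. ]
side [302 182  28  23 138] [array([-14.8,  24. ]), array([129. ,  23.9]), np.float64(81.7)]
wrist [ 301  233  274   48 6371] [array([ 4.9, 24.1]), array([130.4,  17.9]), np.float64(87.7)]
scene [296 217  43   9 248] [array([-0.9, 20.1]), array([127.6,  35.1]), np.float64(86.1)]
```

The rack is upright and passing the gate, with forces below 10 N. I'll relieve the slight downward pressure and carry on.

Emit:
jog_arm:
  commands:
    - [-1,[0,0.1,-0.02],[0,0,0]]
    - [-1,[0,0.1,0],[0,0,0]]
    - [-1,[0,0.1,0],[0,0,0]]
    - [-1,[0,0.1,0],[0,0,0]]
    - [-1,[0,0.1,0],[0,0,0]]
    - [-1,[0,0.1,0],[0,0,0]]
    - [-1,[0,0.1,0],[0,0,0]]
    - [-1,[0,0.1,0],[0,0,0]]

```text
t: 20.05
ee_pos: [513.6, -58.7, 51.1]
orientation: [-3.139, 0.132, -0.001]
ft_force: [-0.1, 3.3, 0.3]
width: 0.4
grasp_force: 1.8
```

```bash
python3 chk.py
```

```text
20.05 [-0.08893979 -1.55245732 51.0806711 ] [-0.1  3.3  0.3]
side [316 169  25  22 134] [array([-16.1, -57.6]), array([130.1,  24.5]), np.float64(84.9)]
wrist [ 302  235  271   47 6204] [array([  2.3, -56.9]), array([129.7,  19.4]), np.float64(89.7)]
scene [268 217  44  10 259] [array([  0.4, -61. ]), array([129.9,  35.9]), np.float64(84.8)]
```

Emit:
jog_arm:
  commands:
    - [-1,[0,0.1,0],[0,0,0]]
    - [-1,[0,0.1,0],[0,0,0]]
    - [-1,[0,0.1,0],[0,0,0]]
    - [-1,[0,0.08,0],[0,0,0]]
    - [-1,[0,0.05,0],[0,0,0]]
    - [-1,[0,0.02,0],[0,0,0]]
    - [-1,[0,0,0],[0,0,0]]
    - [-1,[0,-0.08,0],[0,0,0]]
    - [-1,[0,0,-0.2],[0,0,0]]
    - [-1,[0,0,-0.3],[0,0,0]]

```text
t: 21.2
ee_pos: [509.2, -93.6, 100.2]
orientation: [-3.138, 0.131, 0.005]
ft_force: [0.7, -0.3, 0.3]
width: 0.5
grasp_force: 0.0
```

Emit:
jog_arm:
  commands:
    - [-1,[0,0,-0.3],[0,0,0]]
    - [-1,[0,0,-0.3],[0,0,0]]
    - [-1,[0,0,-0.3],[0,0,0]]
    - [-1,[0,0,0],[0,0,0]]

```text
t: 21.6
ee_pos: [513.0, -94.5, 195.0]
orientation: [3.138, -0.131, 0.013]
ft_force: [0.4, -0.6, -0.5]
width: 0.4
grasp_force: 0.0
```

```bash
python3 chk.py
```

```text
21.6 [  2.18956929 -37.27508072 194.95524265] [ 0.4 -0.6 -0.5]
side [326 163  22  19 124] [array([ -17.4, -111.5]), array([113. ,  28.1]), np.float64(83.8)]
wrist [ 343  183  118   33 1891] [array([  -3.6, -109.5]), array([109.6,  30. ]), np.float64(89.6)]
wrist [408 206  21  10  72] [array([ -17.5, -126.6]), array([15.3, 12. ]), np.float64(57.1)]
wrist [430 207  29   9  77] [array([ -14.5, -151.1]), array([26.6,  8.4]), np.float64(88.7)]
scene [254 218  37  10 240] [array([  -0.9, -113.1]), array([109. ,  31.6]), np.float64(87.5)]
```

View pics/chk_wrist.png

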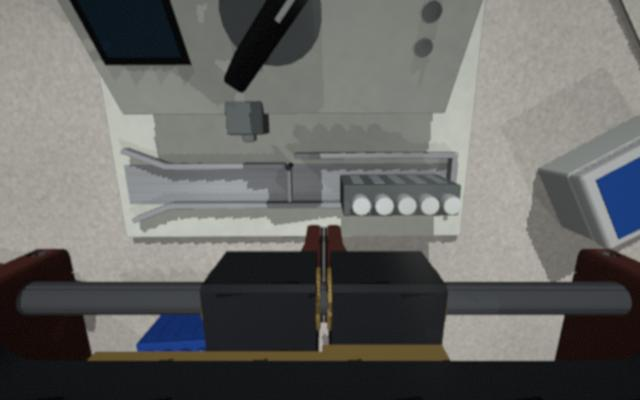

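The gate has sprung shut across the lane at (290,185) and the rack stands upright in the bay at (400,195), y≈-111. The bar is still drawn back. Now I'll lock it.

```bash
python3 - <<'E'
from h import *
a=rows(*kpose(1.4,120),1,step=35)
rows(*kpose(1.4,0),1,p0=a[0],R0=a[1],step=22)
E
```

```text
7 rows, total shift 86.9 end [586.9 -69.9 223.2]
[[1,[0.106,-0.044,-0.047],[0.045,0.088,0.12]],[1,[0.105,-0.055,-0.037],[0.045,0.088,0.12]],[1,[0.101,-0.066,-0.028],[0.045,0.088,0.12]],[1,[0.096,-0.076,-0.019],[0.045,0.088,0.12]],[1,[0.09,-0.085,-0.01],[0.045,0.088,0.12]],[1,[0.081,-0.094,-0.0],[0.046,0.088,0.12]],[1,[0.073,-0.101,0.008],[0.045,0.088,0.12]]]
6 rows, total shift 120.0 end [647.9 -66.7 119.9]
[[1,[-0.0,-0.0,0.2],[0.0,0.0,-0.0]],[1,[-0.0,-0.0,0.2],[0.0,0.0,-0.0]],[1,[-0.0,-0.0,0.2],[0.0,0.0,-0.0]],[1,[-0.0,-0.0,0.2],[0.0,0.0,-0.0]],[1,[-0.0,-0.0,0.2],[0.0,0.0,-0.0]],[1,[-0.0,-0.0,0.2],[0.0,0.0,-0.0]]]
```

Emit:
jog_arm:
  commands:
    - [1,[0.106,-0.044,-0.047],[0.045,0.088,0.12]]
    - [1,[0.105,-0.055,-0.037],[0.045,0.088,0.12]]
    - [1,[0.101,-0.066,-0.028],[0.045,0.088,0.12]]
    - [1,[0.096,-0.076,-0.019],[0.045,0.088,0.12]]
    - [1,[0.09,-0.085,-0.01],[0.045,0.088,0.12]]
    - [1,[0.081,-0.094,0],[0.046,0.088,0.12]]
    - [1,[0.073,-0.101,0.008],[0.045,0.088,0.12]]
    - [1,[0,0,0],[0,0,0]]
    - [1,[0,0,0],[0,0,0]]
    - [1,[0,0,0],[0,0,0]]

```text
t: 22.75
ee_pos: [587.3, -70.6, 223.2]
orientation: [-2.634, 1.049, -0.703]
ft_force: [0.7, -0.3, -0.3]
width: 76.9
grasp_force: 0.0
```

```bash
python3 - <<'E'
from h import *
o=get_obs();p,Rr=kpose(1.4,120);Rc=Rm(o['orientation']); print(np.degrees(R.from_matrix(Rc.T@Rr).as_rotvec()), Rc.T@(p-o['ee_pos']),o['qpos'].round(2),o['width'])
rows(*kpose(1.4,0),1,step=22)
E
```

```text
[0.06063337 0.08057263 0.06104274] [-0.71446049 -0.19296301 -0.14135328] [-0.21  0.21  2.06  0.37  0.37  1.81] 76.87398276905547
6 rows, total shift 119.9 end [647.9 -66.7 119.9]
[[1,[-0.001,-0.001,0.2],[0.0,0.0,0.0]],[1,[-0.001,-0.0,0.2],[0.0,0.0,0.0]],[1,[-0.001,-0.001,0.2],[0.0,0.0,0.0]],[1,[-0.001,-0.0,0.2],[0.0,0.001,0.0]],[1,[-0.001,-0.001,0.199],[0.001,0.0,0.001]],[1,[-0.001,-0.0,0.2],[0.0,0.001,0.0]]]
```

Emit:
jog_arm:
  commands:
    - [1,[-0.001,-0.001,0.2],[0,0,0]]
    - [1,[-0.001,0,0.2],[0,0,0]]
    - [1,[-0.001,-0.001,0.2],[0,0,0]]
    - [1,[-0.001,0,0.2],[0,0,0]]
    - [1,[-0.001,-0.001,0.199],[0,0,0]]
    - [1,[-0.001,0,0.2],[0,0,0]]
    - [1,[0,0,0],[0,0,0]]
    - [-1,[0,0,0],[0,0,0]]
    - [-1,[0,0,0],[0,0,0]]
    - [-1,[0,0,0],[0,0,0]]

```text
t: 23.75
ee_pos: [648.4, -66.9, 121.7]
orientation: [-2.631, 1.051, -0.707]
ft_force: [0.3, -0.7, 0.1]
width: 67.1
grasp_force: 0.0
```

Emit:
jog_arm:
  commands:
    - [-1,[0,0,0],[0,0,0]]
    - [-1,[0,0,0],[0,0,0]]
    - [-1,[0,0,0],[0,0,0]]
    - [-1,[0,0,0],[0,0,0]]
    - [-1,[0,0,0],[0,0,0]]
    - [-1,[0,0,0],[0,0,0]]
    - [-1,[0,0,0],[0,0,0]]

```text
t: 24.45
ee_pos: [648.1, -67.0, 120.5]
orientation: [-2.632, 1.051, -0.705]
ft_force: [-0.7, -2.2, -0.2]
width: 15.8
grasp_force: 30.0
```

```bash
python3 - <<'E'
from h import *
o=get_obs();p,Rr=kpose(1.4);Rc=Rm(o['orientation']); print(np.degrees(R.from_matrix(Rc.T@Rr).as_rotvec()), Rc.T@(p-o['ee_pos']),o['qpos'].round(2),o['width'],o['grasp_force'],o['ft_force'])
rows(*kpose(0),-1,p0=p,R0=Rr,deg=5.5)
E
```

```text
[ 0.01662915 -0.03556771 -0.04093387] [-0.47299832  0.12660184  0.42702321] [-0.18  0.47  2.    0.66  0.19  1.53] 15.846449271866389 30.000085830688477 [-0.67297596 -2.24090106 -0.22876538]
15 rows, total shift 2.5 end [647.7 -69.2 119.9]
[[-1,[0.001,0.001,-0.0],[-0.012,0.0,-0.118]],[-1,[0.001,0.001,-0.0],[-0.012,-0.0,-0.118]],[-1,[0.001,0.002,-0.0],[-0.012,-0.0,-0.118]],[-1,[0.001,0.002,-0.0],[-0.013,-0.0,-0.118]],[-1,[0.0,0.002,-0.0],[-0.012,-0.0,-0.118]],[-1,[0.0,0.002,-0.0],[-0.013,-0.0,-0.118]],[-1,[0.0,0.002,-0.0],[-0.012,-0.0,-0.118]],[-1,[0.0,0.002,-0.0],[-0.012,-0.0,-0.118]],[-1,[0.0,0.001,-0.0],[-0.013,-0.0,-0.118]],[-1,[-0.0,0.002,-0.0],[-0.012,-0.0,-0.118]]]
[[-1,[-0.0,0.001,-0.0],[-0.013,-0.0,-0.119]],[-1,[-0.0,0.002,-0.0],[-0.012,-0.0,-0.118]],[-1,[-0.001,0.001,-0.0],[-0.013,-0.0,-0.119]],[-1,[-0.001,0.001,-0.0],[-0.012,-0.0,-0.118]],[-1,[-0.0,0.002,-0.0],[-0.013,-0.001,-0.119]]]
```

Emit:
jog_arm:
  commands:
    - [-1,[0.001,0.001,0],[-0.012,0,-0.118]]
    - [-1,[0.001,0.001,0],[-0.012,0,-0.118]]
    - [-1,[0.001,0.002,0],[-0.012,0,-0.118]]
    - [-1,[0.001,0.002,0],[-0.013,0,-0.118]]
    - [-1,[0,0.002,0],[-0.012,0,-0.118]]
    - [-1,[0,0.002,0],[-0.013,0,-0.118]]
    - [-1,[0,0.002,0],[-0.012,0,-0.118]]
    - [-1,[0,0.002,0],[-0.012,0,-0.118]]
    - [-1,[0,0.001,0],[-0.013,0,-0.118]]
    - [-1,[0,0.002,0],[-0.012,0,-0.118]]

```text
t: 25.45
ee_pos: [647.6, -68.7, 120.3]
orientation: [2.937, 0.217, 0.751]
ft_force: [-2.7, -2.8, 0.1]
width: 16.1
grasp_force: 30.0
```

Emit:
jog_arm:
  commands:
    - [-1,[0,0.001,0],[-0.013,0,-0.119]]
    - [-1,[0,0.002,0],[-0.012,0,-0.118]]
    - [-1,[-0.001,0.001,0],[-0.013,0,-0.119]]
    - [-1,[-0.001,0.001,0],[-0.012,0,-0.118]]
    - [-1,[0,0.002,0],[-0.013,0,-0.119]]
    - [-1,[0,0,0],[0,0,0]]

```text
t: 26.05
ee_pos: [647.8, -69.6, 120.5]
orientation: [2.678, 0.826, 0.669]
ft_force: [-0.0, -4.3, 0.1]
width: 16.3
grasp_force: 30.0
```

```bash
python3 - <<'E'
from h import *
o=get_obs();p,Rr=kpose(0);Rc=Rm(o['orientation']); print(np.degrees(R.from_matrix(Rc.T@Rr).as_rotvec()), Rc.T@(p-o['ee_pos']),o['qpos'].round(2),o['width'],o['ft_force'])
E
```

```text
[ 0.03706868  0.01027165 -0.01197484] [-0.06290306 -0.54259086  0.37588271] [-0.1   0.47  2.   -0.41  0.15  1.26] 16.32991248566286 [-0.00613759 -4.28832594  0.11314107]
```

Turned back fully. Release and withdraw along the axis.

Emit:
jog_arm:
  commands:
    - [1,[0,0,0],[0,0,0]]
    - [1,[0,0,0],[0,0,0]]
    - [1,[0,0,0],[0,0,0]]
    - [1,[0,0,0],[0,0,0]]
    - [1,[0,0,-0.2],[0,0,0]]
    - [1,[0,0,-0.24],[0,0,0]]
    - [1,[0,0,-0.24],[0,0,0]]
    - [1,[0,0,-0.24],[0,0,0]]
    - [1,[0,0,-0.24],[0,0,0]]
    - [1,[0,0,0],[0,0,0]]

```text
t: 27.05
ee_pos: [590.6, -56.6, 223.2]
orientation: [2.676, 0.825, 0.676]
ft_force: [0.4, 0.0, -0.2]
width: 87.3
grasp_force: 0.0
```

```bash
python3 chk.py
```

```text
27.05 [ 76.4635205    6.80046439 223.15041146] [ 0.4  0.  -0.2]
side [326 163  22  19 117] [array([ -12.8, -111. ]), array([112.6,  27.4]), np.float64(88.0)]
wrist [264 334  44  27 516] [array([  4.6, -66.1]), array([21.5, 43.2]), np.float64(36.8)]
scene [254 218  37  10 247] [array([  -2.5, -113.3]), array([ 36.2, 107.9]), np.float64(1.1)]
```

View pics/chk_wrist.png

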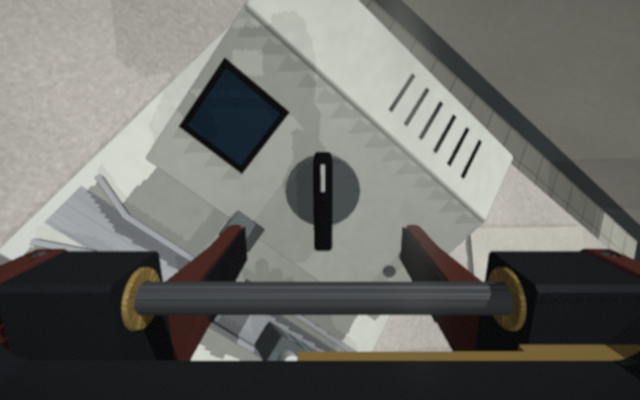

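The wing is back in the locked direction ((323,200), same as at first). I'll check the bar numerically, then hand in.

```bash
python3 - <<'E'
from h import *
from workcell import close_job
for n in('scene','side'):
    im,W=cam(n); q=(cloud(im,W)-O)@S()
    m=(abs(q[...,1]-35)<14)&(q[...,2]>48)&(q[...,2]<66)&(q[...,0]<52)&(q[...,0]>-40)
    print(n,m.sum(),np.percentile(q[m][:,0],[2,98]) if m.any() else 0)
    ok=m.sum()>8 and np.percentile(q[m][:,0],2)<-8 if n=='scene' else ok or (m.sum()>8 and np.percentile(q[m][:,0],2)<-8)
print(ok)
if ok: print(close_job())
E
```

```text
scene 48 [-20.09726506  43.5861966 ]
side 94 [-25.48468415  51.34581628]
True
the job is handed in; nothing more can be done
None
```

The job is handed in at about 27 s of the 69 s: the loaded rack stands upright in the bay at y≈-111, the gate is shut behind it, the knob is back in locked with the bar across the lane, and the gripper is clear; I didn't re-measure the empty rack and tip box, but no move went near them.

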